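# Set the board stop in the hidden keyway of a soldering jig

### The job

Take the board stop by its handle from its parking block and put its tooth on the ledge under the roof of the soldering jig, at the left-hand end as seen from the robot. Slide it along to the right, feeling with the tooth, until it drops into the hidden keyway; stop there, with the foot flat on the deck, and let go. Leave the other things on the bench where they are.

Things in the scene. Friction and masses are not known exactly. Their poses are not given: they have to be found in the camera images.
- jig: Fixed aluminium soldering jig, 118 (x) x 300 (y) x 55 mm high, two black knobs on its roof up to 67 mm. Frame: x into the jig, away from the robot; y left as seen from the robot; z up; origin on the bench below the roof's front edge, mid-width. An open flat deck, z = 25 mm, spans x = -60 to 0 mm; the floor goes on level under the roof as a ledge to the back wall at x = 48 mm.
- roof_edge (a point): middle of the lower front edge of the jig's roof (jig x = 0, y = 0, z = 49 mm; jig axes). Roof 6 mm thick, from x = 0 to the back. Under it a space 24 mm high, open towards the robot and 144 mm wide (y = -72 to 72 mm) between solid end blocks.
- ledge_left (a point): point on the ledge at its left-hand end (jig x = 32, y = 56, z = 25 mm), where the tooth starts, anywhere from y = 45 to 64 mm. Out of sight in the flat ledge is one keyway, 12 mm wide in y, 9 mm deep, from x = 22 mm to the back wall. Its middle is anywhere from y = -35 to 35 mm, new each time and in no reading: only the tooth can feel it.
- stop: Loose board stop, 0.16 to 0.29 kg, on its parking block at the start: steel foot 40 (x) x 34 (y) x 10 mm, a square grey handle 20 x 20 mm over its middle up to z = 95 mm, and a flat steel arm 14 mm wide, z = 2 to 10 mm, out to x = 65 mm, with a tooth under its end. Origin under the middle of the foot; z up, x along the arm. It is the only thing with such an arm.
- tooth (a point): middle of the underside of the stop's tooth (stop x = 58, z = -7 mm; the stop's axes). Tooth 8 x 8 mm, reaching 7 mm below the foot. In the keyway it lets the foot lie flat on the deck; anywhere else on the ledge the foot is held 7 mm up at the tooth's end, and the stop leans about 0.09 rad if let go.
- grip (a point): point in the handle where to grip it: 75 mm above the underside of the stop, so that the fingers stay above the jig's roof and knobs (the stop's axes)
- rest: fixed black parking block, 60 x 60 mm, 20 mm high, on which the foot of the stop stands, the arm with its tooth overhanging one side; origin under its centre
- blank: Leave alone: plain block with a short handle: steel foot 40 x 34 x 10 mm, grey handle 20 x 20 mm up to 60 mm, no arm and no tooth; origin under its centre
- flux: Leave alone: closed white plastic bottle, 40 mm across, 90 mm high; origin under its centre
- reel: Leave alone: grey plastic solder reel standing on its flange, 64 mm across, 40 mm high; origin under its centre
- cleaner: Leave alone: dark steel cup of a tip cleaner, 72 mm across, 45 mm high; origin under its centre
- tweezers: Leave alone: steel tweezers lying flat, 120 mm long along their x axis, 6 mm high; origin at mid-length on the bench
- board: Leave alone: small green circuit board, 60 x 80 mm, 12 mm high over its components; origin under its centre
- driver: Leave alone: screwdriver lying along its x axis, red handle to -x, 200 mm long, 26 mm high; origin under its mid-length
Things that resemble listed ones, but are neither listed nor needed, are in the scene too. Leave any brown or yellow look-alike of the stop alone.

How it is judged:
On the way:
1. the tooth stands on the ledge under the roof, at the left-hand end (x of tooth in the frame of jig between 0.022 and 0.049 m and y of tooth in the frame of jig between 0.044 and 0.07 m and z of tooth in the frame of jig between 0.0225 and 0.0275 m), for 0.1 s.
At the end, for the whole second after the job is handed in: The stop is let go and at rest, its tooth in the keyway: underside of the tooth 22 to 49 mm behind the front edge of the roof, between the end blocks and at least 4 mm below the ledge; foot flat on the deck (upright within 0.045 rad), arm pointing into the jig within 0.3 rad (x of tooth in the frame of jig between 0.022 and 0.049 m and y of tooth in the frame of jig between -0.07 and 0.07 m and z of tooth in the frame of jig below 0.021 m and angle between stop's own z axis and vertical below 0.045 rad and angle between the x axis of stop and the x axis of jig, either way round below 0.3 rad and linear speed of stop below 0.01 m/s and contact force between the fingers and stop below 0.1 N); the robot touches nothing.
It fails at once if another thing on the bench is moved by more than 20 mm (distance of any of blank, flux, reel, cleaner, tweezers, board, driver from where it was at the start of the episode above 0.02 m).
It also fails if it takes over 61 s, if anything falls off the work surface, if the arm or the gripper's body presses on something with over 40 N, if the wrist force passes 120 N, or if a joint passes its speed limit or range.

### The arm

A 6-joint arm with a two-finger parallel gripper is mounted at the origin on the work surface. World frame = base frame: x ahead of the robot, y to its left, z up, the work surface at z = 0. Lengths are in m, angles in rad, forces in N, time in s.
With the tool pointing down it reaches from about 0.375 to 0.975 m from the base axis. Payload 3.8 kg.
Tool frame: the origin (TCP) lies at the very end of the fingers, on their centre line; the grasp point (between the pads) lies 19 mm behind it; z points along the fingers, y is the line along which they close (so a half turn about z gives the same grasp; the last joint's range is limited). The gripper opens to 85 mm and grips with 20 to 120 N. Pads are 22 mm wide; open, the fingers measure 114 mm over their backs; the gripper's body (76 mm by 85 mm) begins 54 mm behind the grasp point. The pads swing forward as they close: fully open they stand 13 mm farther back than shut.
Start: joints at [1.271, 0.264, 1.604, -0, 1.274, -0.037], TCP at [0.175, 0.652, 0.231] pointing down, gripper open.
Joint ranges: [-2.63, 2.63], [-0.94, 2.18], [0.31, 2.57], [-1.31, 4.45], [0, 2.66], [-2.55, 2.55]. Speed limits (rad/s): [2.57, 2.57, 3.14, 3.14, 3.14, 3.14].

### API

Orientations are given as a unit quaternion [x, y, z, w].
In Python, from plant import robot, eyes gives the robot as it stands.
- The arm moves only by the tool drive_tool, never from a script. Its arguments are lists of equal length, an entry for each row: "xyz": the shift along the tool's x, y, z as a fraction of full scale, a list of three; "twist": the turn about the tool's z as a fraction of full scale; "jaw": the opening, from -1 (shut) to 1 (fully open), so that 0 is half open. A call has 1 to 20 rows; each row is the pose to reach, as a shift and turn from the pose commanded when the call began, along the tool's axes at that moment, turning the shorter way round; what a row does not reach only later rows make up. Full scale, the value 1, is 0.25 m for a shift and 360 degrees for a turn. A row lasts 1/12 s, in which the tool goes at most 41.7 mm and 7.16 degrees, less where a joint would pass 70% of its speed; a pose out of reach is approached as far as the arm can. A call with a number of a shift or a turn outside -1 to 1 is refused whole. A call with a gripper value outside its range is refused whole. The fingers move at their own pace and stop on an object; the grip force is fixed at half the most. Time passes only in rows, so rows that repeat a pose let the fingers close. It gives the time, the measured TCP pose, the force, the opening and the grip force at its end, in the units of the state.
- robot.get_state(): the state, without advancing time (a new reading comes with each control period).
- eyes.camera(name): name is "scene" or "top" or "wrist"; returns a dict with "image" (420x560x3 uint8, red, green, blue), "depth" (420x560 float32, m along the optical axis (not along the pixel's ray), 0 where there is no reading), "fov_y" (degrees; the focal length in pixels is half the picture's height over the tangent of half this angle, whatever the lens; pixels are square), "cx", "cy" (the principal point, pixels), "k1" (the pictures are not rectified: a ray, as slopes to the right and down, at radius r is drawn at 1 + k1 r^2 times it, then the intrinsics apply), "view" (4x4, takes a point from world to camera coordinates). Camera axes: x right, y up, looking along -z (the intrinsics and any distortion apply to the point x, -y, -z); pixel columns grow to the right and rows downward; lengths in m; the calibration is good to about 2 mm. A picture is of the moment at which its call begins.
- robot.close_job(): hands the job in; it is judged then, once.
The state is a dict: "clock": time; "q": joint angles; "joint_vel": joint speeds; "joint_torque": joint torques, N m; "tool_pos": TCP position; "tcp_rot": TCP orientation; "force": force on the tool from outside, world axes, zero at the start; "torque": the same for the moment, N m; "width": finger opening in m; "grip_force": force on a finger pad.
Only numpy, scipy, OpenCV 4.12 (cv2) and the standard library are available. Lean on these libraries where they do the work, as an engineer would, in place of code of your own. Each camera call takes 0.05 s, during which the arm holds its last target. There are 200 camera calls.

## Working session

There is one attempt and no reset: what is moved stays moved. The work goes in short steps, Python scripts to look and compute and a tool call to move; the robot and the scene stay as the last step left them, time stands still between calls to the robot, and variables do not carry over. Pictures are saved under pics/ and viewed, at most 10 in all, crops included, and the job is handed in when it is done.

Besides the shell and the picture viewer there is one more tool, called after ">>>" by a JSON object that holds its "name" and its "arguments". drive_tool: Moves the arm, as the interface text tells. Its arguments: {"type":"object","properties":{"xyz":{"type":"array"},"twist":{"type":"array"},"jaw":{"type":"array"}},"required":["xyz","twist","jaw"]}

```bash
mkdir -p pics; cat > h.py <<'E'
import numpy as np, cv2
from plant import robot, eyes
def snap(n,tag):
    c=eyes.camera(n); cv2.imwrite(f'pics/{tag}.png',c['image'][:,:,::-1]); np.savez(f'{tag}.npz',**c); return c
def f(c): return 210/np.tan(np.radians(float(c['fov_y'])/2))
def world(c,u,v):  # pixels (N) -> world points by depth, undistorted
    u=np.atleast_1d(u).astype(int);v=np.atleast_1d(v).astype(int)
    o,d=rays(c,u,v); z=c['depth'][v,u]
    return o+d*z[:,None]
def rays(c,u,v):
    F=f(c);K=np.array([[F,0,float(c['cx'])],[0,F,float(c['cy'])],[0,0,1]])
    p=np.stack([np.atleast_1d(u),np.atleast_1d(v)],-1).astype(float).reshape(-1,1,2)
    s=cv2.undistortPoints(p,K,np.array([float(c['k1']),0,0,0,0])).reshape(-1,2)
    dc=np.c_[s[:,0],-s[:,1],-np.ones(len(s))]
    V=np.array(c['view']);R=V[:3,:3]
    return -R.T@V[:3,3], dc@R
def plane(c,u,v,z):
    o,d=rays(c,u,v); return o+d*((z-o[2])/d[:,2])[:,None]
E
python3 - <<'E'
from h import *
for n in('top','scene'):
    c=snap(n,n+'0'); print(n,c['fov_y'],c['k1'],np.round(np.linalg.inv(c['view'])[:3,3],3))
print(robot.get_state())
E
```

```text
top 46.356176775014234 -0.17325731862112195 [ 0.477 -0.024  1.307]
scene 43.72862627214314 0.047034195013150544 [1.068 0.535 1.135]
{'clock': 0.1, 'q': array([ 1.27109973e+00,  2.64668879e-01,  1.60524351e+00,  3.98115824e-06,
        1.27372343e+00, -3.68996575e-02]), 'joint_vel': array([ 0.00137563, -0.00130977, -0.00281669, -0.00033445,  0.00014281,
        0.00132712]), 'joint_torque': array([-2.34800273e-04, -5.16718411e+01, -3.68584263e+01, -6.91325226e-05,
        6.49096721e-03,  3.11698818e-05]), 'tool_pos': array([0.17515555, 0.65118479, 0.23008928]), 'tcp_rot': array([ 1.31021198e-01,  9.91379041e-01, -1.00683038e-03, -1.72995892e-04]), 'force': array([ 0.13324575,  0.11539098, -0.46731926]), 'torque': array([ 0.05746306,  0.00069814, -0.00509244]), 'grip_force': 0.0, 'width': 0.08531145760852439}
```

View pics/top0.png

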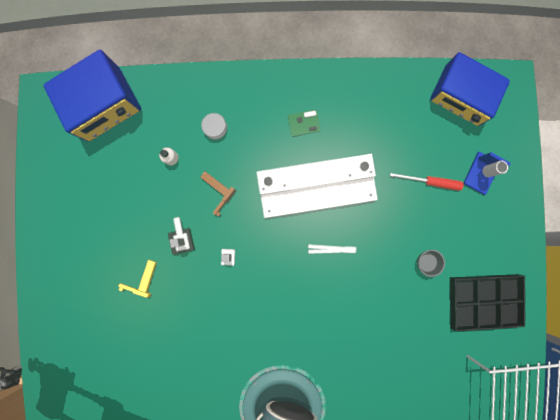

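View pics/scene0.png

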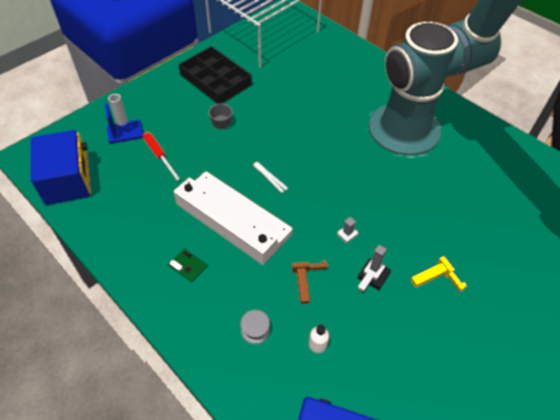

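```bash
python3 - <<'E'
from h import *
a=cv2.imread('pics/top0.png')
A=cv2.resize(a[145:225,245:390],None,fx=5,fy=5,interpolation=cv2.INTER_CUBIC)
B=cv2.resize(a[205:265,155:215],None,fx=6.66,fy=6.66,interpolation=cv2.INTER_CUBIC)[:400]
A=A[:,:725];cv2.imwrite('pics/cropA.png',A)
s=cv2.imread('pics/scene0.png');S=cv2.resize(s[235:300,350:400],None,fx=6.153,fy=6.153)[:400]
cv2.imwrite('pics/cropB.png',np.hstack([B,S]))
c=np.load('top0.npz')
for u,v in [(180,240),(178,222),(183,238),(172,245),(228,258),(320,195),(320,175),(317,186),(317,184)]:
    print(u,v,np.round(world(c,u,v)[0],4))
E
```

```text
180 240 [0.4588 0.2429 0.0919]
178 222 [0.5051 0.2601 0.034 ]
183 238 [0.463  0.247  0.0363]
172 245 [0.4472 0.2584 0.1132]
228 258 [0.4101 0.1269 0.0598]
320 195 [ 0.5678 -0.1136  0.0242]
320 175 [ 0.6169 -0.1128  0.0564]
317 186 [ 0.5916 -0.1063  0.0252]
317 184 [ 0.594  -0.1045  0.0557]
```

View pics/cropA.png

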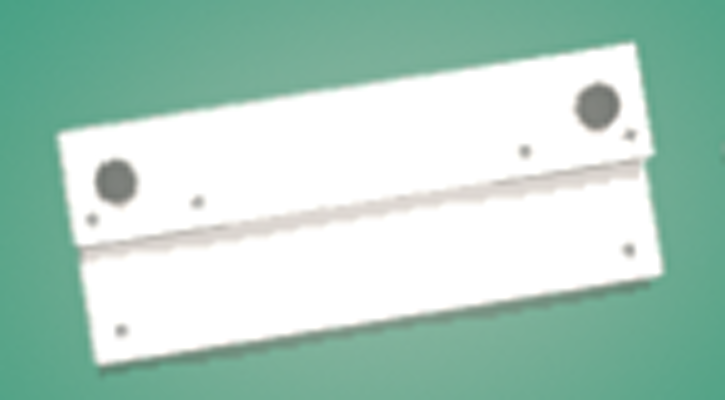

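View pics/cropB.png

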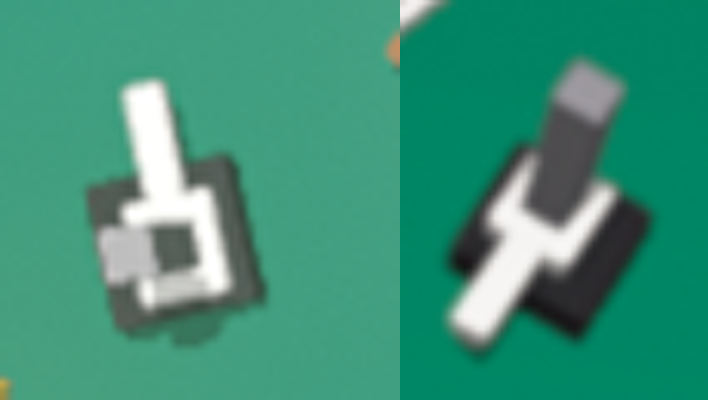

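```bash
python3 - <<'E'
from h import *
c=np.load('top0.npz')
off=lambda P,s,o:(np.array(P,float)+.5)/s-.5+o
R=off([(57,132),(635,42),(655,157),(75,246)],5,np.array([245,145]));D=off([(97,366),(663,273)],5,np.array([245,145]))
r=plane(c,*R.T,.055);d=plane(c,*D.T,.025);print(np.round(r,4),np.round(d,4))
L,Rt=r[3],r[2];print('front',(L+Rt)/2,np.linalg.norm(L-Rt),'backw',np.linalg.norm(r[0]-r[1]),'depth',np.linalg.norm(r[0]-r[3]))
for a,b in((r[3],r[2]),(r[0],r[1]),(d[0],d[1])): y=a-b;print('yaw',np.arctan2(-y[0],y[1]))
print('roof ctr',r.mean(0),'deck edge mid',d.mean(0))
H=off([(95,228),(150,226),(158,276),(108,284)],6.66,np.array([155,205]))
print('top c',plane(c,*H.T,.115).mean(0))
A=off([(122,88),(163,80),(143,200),(185,190)],6.66,np.array([155,205]))
a=plane(c,*A.T,.030);t=(a[0]+a[1])/2;b=(a[2]+a[3])/2;print('tip',t,'base',b,np.linalg.norm(t-b),'w',np.linalg.norm(a[0]-a[1]),'yaw',np.arctan2(*(t-b)[[1,0]]))
F=off([(118,205),(210,187),(232,293),(145,310)],6.66,np.array([155,205]));g=plane(c,*F.T,.030);print('foot',g.mean(0),np.round(g,4))
# depth handle top in scene & top
for n in('top0','scene0'):
    k=np.load(n+'.npz');v,u=np.mgrid[:420,:560];w=world(k,u.ravel(),v.ravel())
    m=(abs(w[:,2]-.115)<.006)&(np.hypot(w[:,0]-.455,w[:,1]-.25)<.04);print(n,m.sum(),w[m].mean(0))
E
```

```text
[[ 0.6313  0.0512  0.055 ]
 [ 0.6715 -0.2482  0.055 ]
 [ 0.6115 -0.2564  0.055 ]
 [ 0.5723  0.0431  0.055 ]] [[ 0.5114  0.0344  0.025 ]
 [ 0.5533 -0.2642  0.025 ]]
front [ 0.59191125 -0.10668295  0.055     ] 0.30205806235844324 backw 0.30207560214573387 depth 0.05951002200776309
yaw 0.1301677971467977
yaw 0.13355409735411222
yaw 0.1395587120258115
roof ctr [ 0.62164398 -0.10260771  0.055     ] deck edge mid [ 0.53236227 -0.11486428  0.025     ]
top c [0.45293246 0.2535238  0.115     ]
tip [0.51798757 0.26625183 0.03      ] base [0.47399922 0.25829785 0.03      ] 0.044701688628294184 w 0.016787208740243684 yaw 0.17888717367715504
foot [0.45273078 0.25379894 0.03      ] [[0.4704 0.2769 0.03  ]
 [0.4768 0.2398 0.03  ]
 [0.4349 0.2318 0.03  ]
 [0.4288 0.2668 0.03  ]]
top0 68 [0.45441656 0.25267763 0.11523313]
scene0 74 [0.45389638 0.25498513 0.11447471]
```

```bash
cat >> h.py <<'E'
from scipy.spatial.transform import Rotation as Ro
def go(p,yaw=None):
    """shift/twist fractions from the measured pose to TCP p with tool y at world-y turned by yaw"""
    s=robot.get_state();R=Ro.from_quat(s['tcp_rot']).as_matrix()
    d=R.T@(np.array(p)-s['tool_pos']); cur=np.arctan2(-R[0,1],R[1,1])
    print('t',s['clock'],'pos',np.round(s['tool_pos'],4),'yaw',round(cur,4),'xyz',np.round(d/.25,4),'twist',None if yaw is None else round(-(yaw-cur)/2/np.pi,4),'F',np.round(s['force'],1),'T',np.round(s['torque'],2),'w',round(s['width'],4),'tilt',np.round(R[:,2],4))
S=np.array([.4535,.2538]); SY=.19
J=np.array([.592,-.107]); JY=.134
def jig(x,y):
    c,s=np.cos(JY),np.sin(JY); return J+[c*x-s*y,s*x+c*y]
E
```

>>> {"name": "drive_tool", "arguments": {"xyz": [[-0.744, -0.624, 0], [-0.744, -0.624, 0], [-0.744, -0.624, 0], [-0.744, -0.624, 0], [-0.744, -0.624, 0], [-0.744, -0.624, 0], [-0.744, -0.624, 0], [-0.744, -0.624, 0]], "twist": [-0.072, -0.072, -0.072, -0.072, -0.072, -0.072, -0.072, -0.072], "jaw": [1, 1, 1, 1, 1, 1, 1, 1]}}

```text
clock: 0.77
tool_pos: [0.3152, 0.4514, 0.231]
tcp_rot: [-0.093, 0.996, -0.0, -0.0]
force: [0.4, 0.2, 0.5]
width: 0.0853
grip_force: 0.0
```

```bash
python3 -c "
from h import *
go([*S,.23],SY)"
```

```text
t 0.7667 pos [0.3152 0.4514 0.231 ] yaw 0.186 xyz [-0.3974 -0.8789  0.0039] twist -0.0006 F [0.4 0.2 0.5] T [-0.02 -0.01 -0.02] w 0.0853 tilt [-5.e-04 -2.e-04 -1.e+00]
```

>>> {"name": "drive_tool", "arguments": {"xyz": [[-0.397, -0.88, 0], [-0.397, -0.88, 0], [-0.397, -0.88, 0], [-0.397, -0.88, 0], [-0.397, -0.88, 0], [-0.397, -0.88, 0], [-0.397, -0.88, 0], [-0.397, -0.88, 0], [-0.397, -0.88, 0]], "twist": [0, 0, 0, 0, 0, 0, 0, 0, 0], "jaw": [1, 1, 1, 1, 1, 1, 1, 1, 1]}}

```text
clock: 1.52
tool_pos: [0.4529, 0.2567, 0.231]
tcp_rot: [-0.095, 0.995, 0.0, -0.0]
force: [0.5, 0.6, 0.3]
width: 0.0851
grip_force: 0.0
```

```bash
python3 -c "
from h import *
c=snap('wrist','w1')
v,u=np.mgrid[:420,:560];w=world(c,u.ravel(),v.ravel())
m=(abs(w[:,2]-.115)<.006)&(np.hypot(w[:,0]-.4535,w[:,1]-.2538)<.04);p=w[m]
print(m.sum(),p.mean(0),p.min(0),p.max(0),cv2.minAreaRect((p[:,:2]*1000).astype(np.float32)))
go([*S,.096],SY)"
```

```text
620 [0.45187416 0.25441357 0.11451993] [0.44115978 0.2433836  0.10928129] [0.46411141 0.26565097 0.11700683] ((452.48382568359375, 254.4902801513672), (19.880474090576172, 19.561105728149414), 11.028069496154785)
t 1.5667 pos [0.4527 0.257  0.231 ] yaw 0.191 xyz [-0.0012 -0.0136  0.5401] twist 0.0002 F [-0.1  0.1  0.6] T [ 0.03  0.   -0.04] w 0.0855 tilt [-8.e-04  6.e-04 -1.e+00]
```

View pics/w1.png

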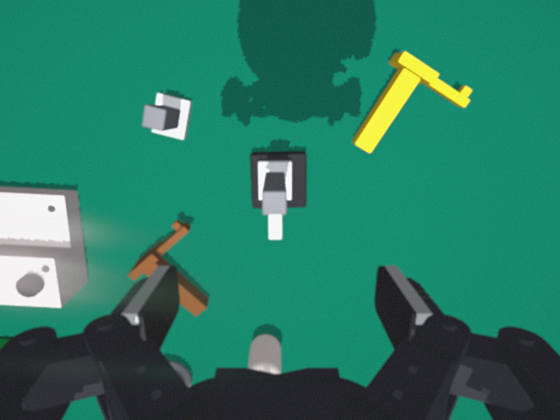

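>>> {"name": "drive_tool", "arguments": {"xyz": [[0.003, -0.01, 0.3], [0.003, -0.01, 0.3], [0.003, -0.01, 0.62], [0.003, -0.01, 0.62], [0.003, -0.01, 0.62], [0.003, -0.01, 0.62], [0.003, -0.01, 0.62], [0.003, -0.01, 0.62], [0.003, -0.01, 0.62], [0.003, -0.01, 0.62], [0.003, -0.01, 0.62], [0.003, -0.01, 0.62], [0.003, -0.01, 0.62], [0.003, -0.01, 0.62], [0.003, -0.01, 0.62], [0.003, -0.01, 0.62], [0.003, -0.01, 0.62]], "twist": [0, 0, 0, 0, 0, 0, 0, 0, 0, 0, 0, 0, 0, 0, 0, 0, 0], "jaw": [1, 1, 1, 1, 1, 1, 1, -1, -1, -1, -1, -1, -1, -1, -1, -1, -1]}}

```text
clock: 2.98
tool_pos: [0.4537, 0.253, 0.0771]
tcp_rot: [-0.095, 0.996, 0.0, 0.0]
force: [-2.0, -1.5, 5.8]
width: 0.0193
grip_force: 60.8
```

```bash
python3 -c "
from h import *
go([.4523,.2544,.236],JY)"
```

```text
t 2.9833 pos [0.4537 0.253  0.0771] yaw 0.1895 xyz [ 0.0037  0.0066 -0.6356] twist 0.0088 F [-2.  -1.5  5.8] T [-0.27  0.16 -0.01] w 0.0193 tilt [ 1.e-03  3.e-04 -1.e+00]
```

>>> {"name": "drive_tool", "arguments": {"xyz": [[0, 0, -0.1], [0, 0, -0.3], [0, 0, -0.5], [0, 0, -0.5], [0, 0, -0.5], [0, 0, -0.5]], "twist": [0, 0, 0.009, 0.009, 0.009, 0.009], "jaw": [-1, -1, -1, -1, -1, -1]}}

```text
clock: 3.48
tool_pos: [0.4534, 0.253, 0.2017]
tcp_rot: [-0.067, 0.998, 0.0, 0.001]
force: [0.2, -1.7, -2.4]
width: 0.0191
grip_force: 60.0
```

```bash
python3 -c "
from h import *
c=snap('wrist','w2')
print(jig(-26,56) if 0 else jig(-.026,.056))
go([*jig(-.10,.054),.2],JY)"
```

```text
[ 0.55875152 -0.0549756 ]
t 3.5333 pos [0.4522 0.2524 0.1998] yaw 0.1331 xyz [ 3.6600e-02 -1.2834e+00  1.0000e-04] twist -0.0001 F [ 0.7  0.7 -2.8] T [-0.03  0.07 -0.02] w 0.0194 tilt [-0.002 -0.001 -1.   ]
```

View pics/w2.png

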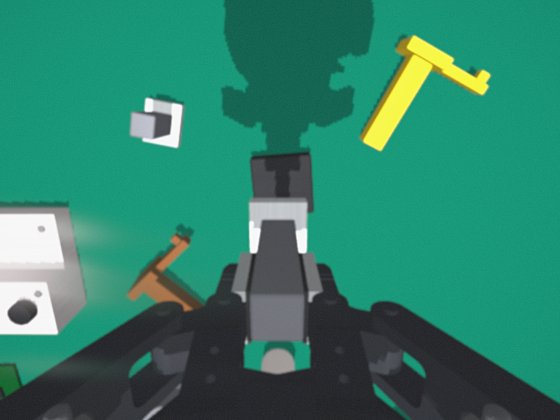

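>>> {"name": "drive_tool", "arguments": {"xyz": [[0.02, -0.15, 0], [0.02, -0.3, 0], [0.02, -0.45, 0], [0.02, -0.6, 0], [0.02, -0.75, 0], [0.02, -0.9, 0], [0.02, -0.9, 0], [0.02, -0.9, 0]], "twist": [0, 0, 0, 0, 0, 0, 0, 0], "jaw": [-1, -1, -1, -1, -1, -1, -1, -1]}}

```text
clock: 4.2
tool_pos: [0.476, 0.0274, 0.1981]
tcp_rot: [-0.064, 0.998, 0.0, -0.003]
force: [0.0, 0.9, -0.8]
width: 0.0191
grip_force: 60.5
```

```bash
python3 -c "
from h import *
go([*jig(-.11,.054),.13],JY)"
```

```text
t 4.2 pos [0.476  0.0274 0.1981] yaw 0.1286 xyz [ 0.0485 -0.3791  0.2723] twist -0.0009 F [ 0.   0.9 -0.8] T [0.04 0.05 0.04] w 0.0191 tilt [-5.8e-03  1.0e-04 -1.0e+00]
```

>>> {"name": "drive_tool", "arguments": {"xyz": [[0.048, -0.12, 0.1], [0.048, -0.25, 0.2], [0.048, -0.38, 0.27], [0.048, -0.38, 0.27], [0.048, -0.38, 0.27], [0.048, -0.38, 0.27], [0.048, -0.38, 0.27]], "twist": [0, 0, 0, 0, 0, 0, 0], "jaw": [-1, -1, -1, -1, -1, -1, -1]}}

```text
clock: 4.78
tool_pos: [0.4789, -0.065, 0.1338]
tcp_rot: [-0.067, 0.998, 0.0, -0.0]
force: [0.0, -0.3, -1.2]
width: 0.0188
grip_force: 60.6
```

```bash
python3 -c "
from h import *
c=snap('top','t2');snap('scene','s2')
a=cv2.imread('pics/t2.png');s=cv2.imread('pics/s2.png')
A=cv2.resize(a[145:265,230:390],(560,420));B=cv2.resize(s[140:280,170:310],(0,0),fx=3,fy=3)
cv2.imwrite('pics/c3.png',np.hstack([A[:, :380],B]))
go([*jig(-.11,.054),.0926],JY)"
```

```text
t 4.8833 pos [ 0.4793 -0.0652  0.1345] yaw 0.1351 xyz [ 0.0157 -0.01    0.1675] twist 0.0002 F [-0.4  0.1 -1.4] T [-0.02  0.02 -0.03] w 0.0192 tilt [ 1.2e-03  1.0e-04 -1.0e+00]
```

View pics/c3.png

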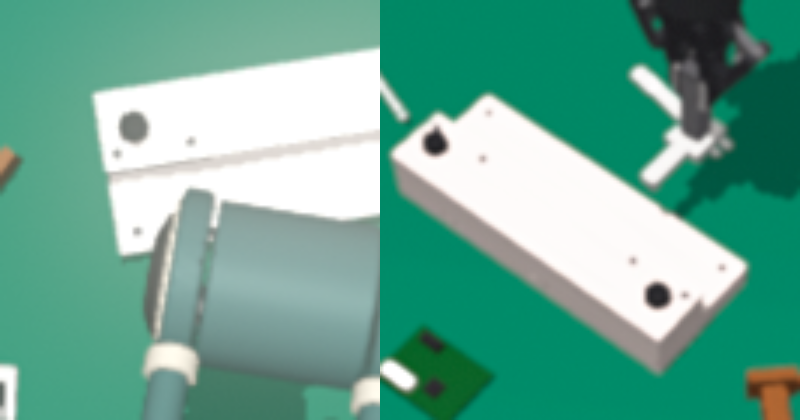

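>>> {"name": "drive_tool", "arguments": {"xyz": [[0.016, -0.01, 0.1], [0.016, -0.01, 0.168], [0.016, -0.01, 0.168], [0.016, -0.01, 0.168], [0.016, -0.01, 0.168]], "twist": [0, 0, 0, 0, 0], "jaw": [-1, -1, -1, -1, -1]}}

```text
clock: 5.3
tool_pos: [0.4759, -0.0691, 0.093]
tcp_rot: [-0.067, 0.998, -0.0, 0.001]
force: [0.3, 0.4, -2.0]
width: 0.0192
grip_force: 60.7
```

```bash
python3 -c "
from h import *
go([*jig(-.023,.054),.0926],JY)
c=eyes.camera('scene');cv2.imwrite('pics/s3.png',cv2.resize(c['image'][150:250,190:320,::-1],None,fx=6,fy=6)[:600])"
```

```text
t 5.3 pos [ 0.4759 -0.0691  0.093 ] yaw 0.1339 xyz [-0.3478  0.0039  0.0021] twist -0.0 F [ 0.3  0.4 -2. ] T [0.01 0.04 0.02] w 0.0192 tilt [ 1.6e-03 -2.0e-04 -1.0e+00]
```

View pics/s3.png

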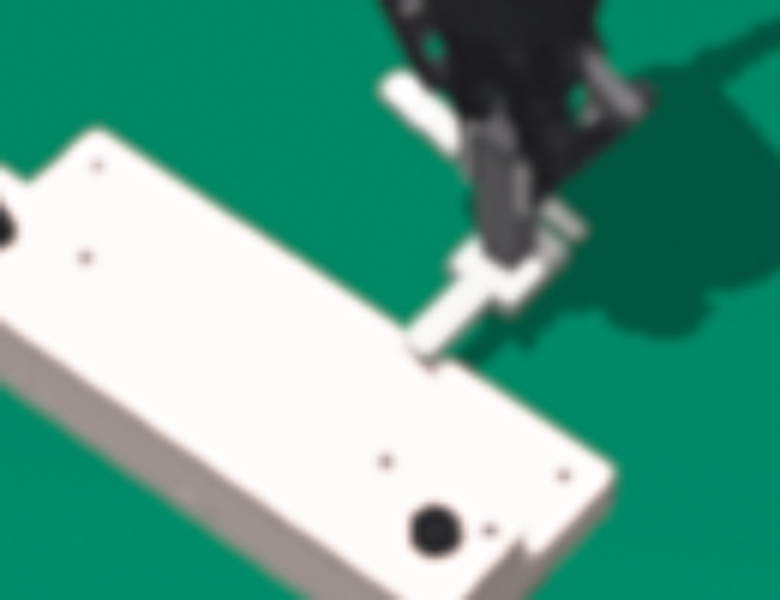

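>>> {"name": "drive_tool", "arguments": {"xyz": [[-0.05, 0, 0], [-0.1, 0, 0], [-0.15, 0, 0], [-0.2, 0, 0], [-0.25, 0, 0], [-0.3, 0, 0], [-0.348, 0, 0], [-0.348, 0, 0], [-0.348, 0, 0], [-0.348, 0, 0]], "twist": [0, 0, 0, 0, 0, 0, 0, 0, 0, 0], "jaw": [-1, -1, -1, -1, -1, -1, -1, -1, -1, -1]}}

```text
clock: 6.18
tool_pos: [0.5608, -0.0579, 0.0913]
tcp_rot: [-0.067, 0.998, 0.0, -0.001]
force: [-0.2, 0.3, -2.1]
width: 0.0197
grip_force: 60.7
```

```bash
python3 -c "
from h import *
go([*jig(-.023,.054),.0891],JY)"
```

```text
t 6.1833 pos [ 0.5608 -0.0579  0.0913] yaw 0.1333 xyz [-0.0053  0.0047  0.009 ] twist -0.0001 F [-0.2  0.3 -2.1] T [-0.01  0.   -0.03] w 0.0197 tilt [-1.5e-03  1.0e-04 -1.0e+00]
```

>>> {"name": "drive_tool", "arguments": {"xyz": [[0, 0, 0.004], [0, 0, 0.008], [0, 0, 0.012], [0, 0, 0.012], [0, 0, 0.012]], "twist": [0, 0, 0, 0, 0], "jaw": [-1, -1, -1, -1, -1]}}

```text
clock: 6.6
tool_pos: [0.5611, -0.0581, 0.089]
tcp_rot: [-0.066, 0.998, -0.0, 0.0]
force: [-1.2, 0.8, 0.6]
width: 0.0192
grip_force: 60.9
```

>>> {"name": "drive_tool", "arguments": {"xyz": [[0, 0, 0.004], [0, 0, 0.004], [0, 0, 0.004]], "twist": [0, 0, 0], "jaw": [-1, -1, -1]}}

```text
clock: 6.85
tool_pos: [0.5611, -0.0581, 0.0889]
tcp_rot: [-0.067, 0.998, -0.0, -0.0]
force: [-4.2, -0.5, 6.6]
width: 0.019
grip_force: 61.9
```

>>> {"name": "drive_tool", "arguments": {"xyz": [[0, -0.006, 0], [0, -0.012, 0], [0, -0.018, 0], [0, -0.024, 0], [0, -0.03, 0], [0, -0.036, 0], [0, -0.042, 0], [0, -0.048, 0]], "twist": [0, 0, 0, 0, 0, 0, 0, 0], "jaw": [-1, -1, -1, -1, -1, -1, -1, -1]}}

```text
clock: 7.52
tool_pos: [0.5639, -0.0695, 0.0886]
tcp_rot: [-0.066, 0.998, 0.0, 0.001]
force: [-0.1, 5.0, 6.0]
width: 0.0193
grip_force: 61.7
```

>>> {"name": "drive_tool", "arguments": {"xyz": [[0, -0.005, 0], [0, -0.01, 0], [0, -0.015, 0], [0, -0.02, 0]], "twist": [0, 0, 0, 0], "jaw": [-1, -1, -1, -1]}}

```text
clock: 7.85
tool_pos: [0.5647, -0.0745, 0.0885]
tcp_rot: [-0.066, 0.998, 0.0, 0.001]
force: [-0.2, 4.5, 5.2]
width: 0.0191
grip_force: 61.7
```

```bash
cat >> h.py <<'E'
def st():
    s=robot.get_state();c,n=np.cos(JY),np.sin(JY);d=s['tool_pos'][:2]-J
    print('jig xy',np.round([c*d[0]+n*d[1],-n*d[0]+c*d[1]],4),'z',round(s['tool_pos'][2],4));go([*jig(-.023,0),.0891],JY)
E
python3 -c "
from h import *
st()"
```

```text
jig xy [-0.0227  0.0358] z 0.0885
t 7.85 pos [ 0.5647 -0.0745  0.0885] yaw 0.1329 xyz [ 0.001  -0.1433 -0.0024] twist -0.0002 F [-0.2  4.5  5.2] T [ 1.18 -0.23  0.24] w 0.0191 tilt [ 2.3e-03  7.0e-04 -1.0e+00]
```

>>> {"name": "drive_tool", "arguments": {"xyz": [[0, -0.005, 0.002], [0, -0.01, 0.002], [0, -0.015, 0.002], [0, -0.02, 0.002]], "twist": [0, 0, 0, 0], "jaw": [-1, -1, -1, -1]}}

```text
clock: 8.18
tool_pos: [0.5655, -0.0791, 0.0884]
tcp_rot: [-0.066, 0.998, 0.001, 0.001]
force: [-1.0, 5.2, 6.6]
width: 0.0193
grip_force: 62.1
```

>>> {"name": "drive_tool", "arguments": {"xyz": [[0, -0.005, 0], [0, -0.01, 0], [0, -0.015, 0], [0, -0.02, 0]], "twist": [0, 0, 0, 0], "jaw": [-1, -1, -1, -1]}}

```text
clock: 8.52
tool_pos: [0.5663, -0.0841, 0.0884]
tcp_rot: [-0.066, 0.998, 0.0, 0.001]
force: [-0.7, 5.7, 6.9]
width: 0.0192
grip_force: 62.0
```

>>> {"name": "drive_tool", "arguments": {"xyz": [[0, -0.005, 0], [0, -0.01, 0], [0, -0.015, 0], [0, -0.02, 0]], "twist": [0, 0, 0, 0], "jaw": [-1, -1, -1, -1]}}

```text
clock: 8.85
tool_pos: [0.567, -0.0891, 0.0884]
tcp_rot: [-0.066, 0.998, 0.0, 0.002]
force: [-1.3, 5.4, 6.3]
width: 0.0196
grip_force: 62.0
```

>>> {"name": "drive_tool", "arguments": {"xyz": [[0, -0.005, 0], [0, -0.01, 0], [0, -0.015, 0], [0, -0.02, 0]], "twist": [0, 0, 0, 0], "jaw": [-1, -1, -1, -1]}}

```text
clock: 9.18
tool_pos: [0.5677, -0.0941, 0.0884]
tcp_rot: [-0.066, 0.998, 0.0, 0.002]
force: [-1.6, 6.5, 6.7]
width: 0.0195
grip_force: 62.0
```

>>> {"name": "drive_tool", "arguments": {"xyz": [[0, -0.005, 0], [0, -0.01, 0], [0, -0.015, 0], [0, -0.02, 0]], "twist": [0, 0, 0, 0], "jaw": [-1, -1, -1, -1]}}

```text
clock: 9.52
tool_pos: [0.5683, -0.0991, 0.0884]
tcp_rot: [-0.066, 0.998, 0.0, 0.002]
force: [-0.4, 6.6, 6.8]
width: 0.0192
grip_force: 62.0
```

>>> {"name": "drive_tool", "arguments": {"xyz": [[0, -0.005, 0], [0, -0.01, 0], [0, -0.015, 0], [0, -0.02, 0]], "twist": [0, 0, 0, 0], "jaw": [-1, -1, -1, -1]}}

```text
clock: 9.85
tool_pos: [0.569, -0.104, 0.0884]
tcp_rot: [-0.066, 0.998, 0.0, 0.002]
force: [0.0, 5.9, 6.8]
width: 0.0193
grip_force: 62.0
```

>>> {"name": "drive_tool", "arguments": {"xyz": [[0, -0.005, 0], [0, -0.01, 0], [0, -0.015, 0], [0, -0.02, 0]], "twist": [0, 0, 0, 0], "jaw": [-1, -1, -1, -1]}}

```text
clock: 10.18
tool_pos: [0.5696, -0.109, 0.0884]
tcp_rot: [-0.066, 0.998, 0.0, 0.002]
force: [-0.4, 5.6, 6.3]
width: 0.0196
grip_force: 62.0
```

```bash
python3 -c "
from h import *
st()"
```

```text
jig xy [-0.0224  0.001 ] z 0.0884
t 10.1833 pos [ 0.5696 -0.109   0.0884] yaw 0.1329 xyz [ 0.0023 -0.004  -0.0028] twist -0.0002 F [-0.4  5.6  6.3] T [ 1.45 -0.3   0.3 ] w 0.0196 tilt [ 0.003  0.001 -1.   ]
```

>>> {"name": "drive_tool", "arguments": {"xyz": [[0, -0.005, 0], [0, -0.01, 0], [0, -0.015, 0], [0, -0.02, 0]], "twist": [0, 0, 0, 0], "jaw": [-1, -1, -1, -1]}}

```text
clock: 10.52
tool_pos: [0.5703, -0.114, 0.0884]
tcp_rot: [-0.066, 0.998, 0.0, 0.002]
force: [-0.7, 5.3, 6.2]
width: 0.0193
grip_force: 62.0
```

>>> {"name": "drive_tool", "arguments": {"xyz": [[0, -0.005, 0], [0, -0.01, 0], [0, -0.015, 0], [0, -0.02, 0]], "twist": [0, 0, 0, 0], "jaw": [-1, -1, -1, -1]}}

```text
clock: 10.85
tool_pos: [0.5709, -0.1189, 0.0884]
tcp_rot: [-0.066, 0.998, 0.0, 0.001]
force: [-0.9, 6.0, 5.9]
width: 0.0195
grip_force: 62.0
```

>>> {"name": "drive_tool", "arguments": {"xyz": [[0, -0.005, 0], [0, -0.01, 0], [0, -0.015, 0], [0, -0.02, 0]], "twist": [0, 0, 0, 0], "jaw": [-1, -1, -1, -1]}}

```text
clock: 11.18
tool_pos: [0.5716, -0.124, 0.0883]
tcp_rot: [-0.066, 0.998, 0.0, 0.002]
force: [-0.1, 4.5, 4.7]
width: 0.0191
grip_force: 61.8
```

>>> {"name": "drive_tool", "arguments": {"xyz": [[0, -0.005, 0.002], [0, -0.01, 0.002], [0, -0.015, 0.002], [0, -0.02, 0.002]], "twist": [0, 0, 0, 0], "jaw": [-1, -1, -1, -1]}}

```text
clock: 11.52
tool_pos: [0.5704, -0.13, 0.0861]
tcp_rot: [-0.067, 0.998, -0.001, -0.001]
force: [-0.0, -0.4, -2.5]
width: 0.0193
grip_force: 60.7
```

>>> {"name": "drive_tool", "arguments": {"xyz": [[0, 0, 0.004], [0, 0, 0.008], [0, 0, 0.012], [0, 0, 0.012]], "twist": [0, 0, 0, 0], "jaw": [-1, -1, -1, -1]}}

```text
clock: 11.85
tool_pos: [0.5702, -0.1294, 0.0829]
tcp_rot: [-0.066, 0.998, 0.0, -0.001]
force: [-0.1, -0.6, -2.4]
width: 0.0193
grip_force: 60.7
```

```bash
python3 -c "
from h import *
st()"
```

```text
jig xy [-0.0246 -0.0193] z 0.0829
t 11.85 pos [ 0.5702 -0.1294  0.0829] yaw 0.1329 xyz [-0.0062  0.0773 -0.0247] twist -0.0002 F [-0.1 -0.6 -2.4] T [ 0.02 -0.    0.03] w 0.0193 tilt [-1.4e-03  1.0e-04 -1.0e+00]
```

>>> {"name": "drive_tool", "arguments": {"xyz": [[0, 0, 0.003], [0, 0, 0.006], [0, 0, 0.006], [0, 0, 0.006]], "twist": [0, 0, 0, 0], "jaw": [-1, -1, -1, -1]}}

```text
clock: 12.18
tool_pos: [0.5709, -0.1293, 0.0823]
tcp_rot: [-0.066, 0.998, -0.0, 0.0]
force: [-0.0, -0.8, -1.8]
width: 0.0195
grip_force: 60.7
```

>>> {"name": "drive_tool", "arguments": {"xyz": [[0, 0, 0.003], [0, 0, 0.006], [0, 0, 0.006], [0, 0, 0.006]], "twist": [0, 0, 0, 0], "jaw": [-1, -1, -1, -1]}}

```text
clock: 12.52
tool_pos: [0.5711, -0.1293, 0.0821]
tcp_rot: [-0.066, 0.998, -0.0, 0.0]
force: [-2.3, 1.0, 6.2]
width: 0.0192
grip_force: 61.8
```

>>> {"name": "drive_tool", "arguments": {"xyz": [[0, 0, -0.004], [0, 0, -0.004], [0, 0, -0.004], [0, 0, -0.004], [0, 0, -0.004], [0, 0, -0.004], [0, 0, -0.004], [0, 0, -0.1], [0, 0, -0.2], [0, 0, -0.4], [0, 0, -0.4], [0, 0, -0.4], [0, 0, -0.4]], "twist": [0, 0, 0, 0, 0, 0, 0, 0, 0, 0, 0, 0, 0], "jaw": [-0.5, -0.2, 0, 0.3, 0.3, 0.3, 0.3, 0.3, 0.3, 0.3, 0.3, 0.3, 0.3]}}

```text
clock: 13.6
tool_pos: [0.5714, -0.1295, 0.1816]
tcp_rot: [-0.066, 0.998, -0.0, 0.001]
force: [-0.9, 0.2, -0.3]
width: 0.0555
grip_force: 0.0
```

```bash
python3 -c "
from h import *
st()
c=snap('wrist','w4');v,u=np.mgrid[:420,:560];w=world(c,u.ravel(),v.ravel())
p0=jig(-.024,-.019)
m=(w[:,2]>.1)&(w[:,2]<.135)&(np.hypot(*(w[:,:2]-p0).T)<.03);p=w[m];print(m.sum(),p.mean(0),np.median(p[:,2]),p0)
q=np.linalg.lstsq(np.c_[p[:,:2],np.ones(len(p))],p[:,2],rcond=None)[0];print('slopes',q)
"
```

```text
jig xy [-0.0234 -0.0196] z 0.1816
t 13.6 pos [ 0.5714 -0.1295  0.1816] yaw 0.133 xyz [-0.0008  0.0786  0.37  ] twist -0.0002 F [-0.9  0.2 -0.3] T [-0.03 -0.01  0.02] w 0.0555 tilt [ 2.e-03 -6.e-04 -1.e+00]
1111 [ 0.56831526 -0.12988817  0.11745398] 0.11938085950349125 [ 0.57075354 -0.12903606]
slopes [ 0.39999875  0.05520983 -0.10270031]
```

View pics/w4.png

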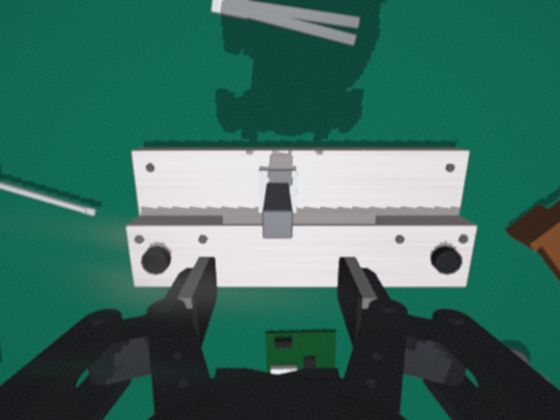

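```bash
python3 -c "
from h import *
c=np.load('w4.npz');v,u=np.mgrid[212:240,258:296];w=world(c,u.ravel(),v.ravel())
m=(w[:,2]>.116)&(w[:,2]<.125);p=w[m];A=np.c_[p[:,:2],np.ones(len(p))];q=np.linalg.lstsq(A,p[:,2],rcond=None)[0];print(m.sum(),p.mean(0),'slopes',q,(A@q-p[:,2]).std())
print(cv2.minAreaRect((p[:,:2]*1000).astype(np.float32)))
F=slice(None)
for r in((172,178,264,292),(160,200,200,240),(160,200,310,350)):
    v,u=np.mgrid[r[0]:r[1],r[2]:r[3]];print(np.median(world(c,u.ravel(),v.ravel()),0))
"
```

```text
853 [ 0.57051427 -0.12957294  0.11963447] slopes [ 0.00203265 -0.00338657  0.118036  ] 0.0006323049917951067
((570.665283203125, -129.41635131835938), (19.31831932067871, 19.547542572021484), 7.043672561645508)
[ 0.55389608 -0.13129772  0.03470094]
[ 0.56746076 -0.18262381  0.02475241]
[ 0.55411195 -0.08355123  0.02470924]
```

Top is level (slope 0.004), and its height of 0.1196 m and the foot top of 0.035 m match a flat foot on the deck. Handing in.

```bash
python3 -c "
from h import *
print(robot.close_job())"
```

```text
the job is handed in; nothing more can be done
None
```

The board stop's tooth is in the keyway at about jig y = -0.02 m, with the foot flat on the deck and the gripper let go and clear; I handed the job in at about 13.7 s, and no verdict came back.

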